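# Let a plug gauge out of a lever-lidded dispenser and ease the lid shut

## Robot

A 6-joint arm with a two-finger parallel gripper is mounted at the origin on a cart in front of the work surface, level with it; the furniture and walls round the work are solid. World frame = base frame: x ahead of the robot, y to its left, z up, the work surface at z = 0. Lengths are in m, angles in degrees, forces in N, time in s.
With the tool pointing down it reaches from about 0.4 to 0.825 m from the base axis. Payload 7 kg.
Tool frame: the origin (TCP) lies between the finger pads; the fingertips stand ctrl.nose_length ahead of it and the grasp point (between the pads) lies 2 mm behind it (ctrl.nose_length is the distance from the TCP to the fingertips, in m); z points along the fingers, y is the line along which they close (so a half turn about z gives the same grasp; the last joint's range is limited). The gripper opens to 88 mm and grips with 3 to 60 N. Pads are 19 mm wide; open, the fingers measure 130 mm over their backs; the gripper's body (78 mm by 193 mm) begins 47 mm behind the grasp point.
Start: joints at [-59.353, 20.546, 0.682, 0, -70.136, -16.507], TCP at [0.165, -0.655, 0.244] pointing down, gripper open.
Joint ranges: [-176.03, 176.03], [-82.01, 121.73], [-58.28, 71.71], [-173.87, 95.51], [-174.79, -0.11], [-173.66, 173.66]. Speed limits (degrees/s): [136.94, 136.94, 172.46, 180, 180, 180].

## Interface

Orientations are given as [roll, pitch, yaw] about the fixed x, y, z axes, in that order (R = Rz(yaw) Ry(pitch) Rx(roll)).
In Python, from plant import ctrl gives the robot as it stands.
- The arm moves only by the tool apply_moves, never from a script. Its argument "commands" is a list of rows, each a list of 3 entries, a list of its own where there are three numbers: the shift along the world's x, y, z in cm, then the turn about the world's z in rad, then the closure, from 0 (fully open) to 1 (shut). In form: [[[x, y, z], turn, jaw], ...]. A call has 1 to 20 rows; each row is the pose to reach, as a shift and turn from the pose commanded when the call began; what a row does not reach only later rows make up. A row lasts 1/12 s, in which the tool goes at most 41.7 mm and 7.16 degrees, less where a joint would pass 70% of its speed; a pose out of reach is approached as far as the arm can. A call with a gripper value outside its range is refused whole. The fingers move at their own pace and stop on an object; the grip force is fixed at half the most. Time passes only in rows, so rows that repeat a pose let the fingers close. It gives the time, the measured TCP pose, the force, the opening and the grip force at its end, in the units of the state.
- ctrl.get_obs(): the state, without advancing time (a new reading comes with each control period).
- ctrl.snapshot(name): name is "side" or "top"; returns a dict with "img" (420x560x3 uint8, red, green, blue), "fx", "fy", "cx", "cy" (pixels), "T" (4x4, takes a point from camera to world coordinates). Camera axes: x right, y up, looking along -z (the intrinsics and any distortion apply to the point x, -y, -z); pixel columns grow to the right and rows downward; lengths in m; the calibration is good to about 2 mm. A picture is of the moment at which its call begins. There is no depth.
- ctrl.close_job(): hands the job in; it is judged then, once.
Trained networks look in a picture, given as the dict that the camera call returned (one of the last four; its "shot" number tells which), for a name from the list of things; names that differ only in an ending like _2 or _b are one class to them, and where a whole thing is asked for, a point or a joint stands for the part that bears it (a point fixed in the world has none). Each returns a list of dicts, best first, with "score" (0 to 1); they miss things now and then, are a little off and sometimes report something else, mostly with a low value. They report only what shows in the picture. A call takes as long as a camera call.
- ctrl.search_frame(picture, target): "at" ([column, row] in pixels, amid what is visible of it).
- ctrl.spot_point(picture, target): "at" ([column, row] in pixels: a listed point, or the origin of a listed thing).
The state is a dict: "clock": time; "joint_pos": joint angles; "qvel": joint speeds; "tau": joint torques, N m; "tool_pos": TCP position; "orientation": TCP orientation; "force": force on the tool from outside, world axes, zero at the start; "moment": the same for the moment, N m; "opening": finger opening in m; "gripper_force": force on a finger pad.
Only numpy, scipy, OpenCV 4.12 (cv2) and the standard library are available. Lean on these libraries where they do the work, as an engineer would, in place of code of your own. Each camera call takes 0.05 s, during which the arm holds its last target. There are 200 camera calls.

## Task

Push the lever of the wider dispenser down to its stop with a fingertip, so that the lid swings fully open and the plug gauge inside rolls out into the tray in front; then let the lever come up slowly under the finger, so that the lid closes softly and does not slam, and leave it shut. Work only the lever: do not touch its lid or the gauge, leave the gauge in the tray, and leave the narrower dispenser shut and the other things where they are.

Things in the scene. Friction and masses are not known exactly. Their poses are not given: they have to be found in the camera images.
- wide: The wider of two grey sheet-metal gauge dispensers, 120 mm wide (y), fixed to the table. Origin: centre of the underside of its 112 mm deep box; -x is its front, z up. Sides 72 mm high; lid hinge along y at x +55, z 75. Open tray in front, x -56 to -121, walls and lip 34 mm high. Lever along the -y side. When the lid lifts, the gauge inside rolls by itself down a slope into the tray, to its lip.
- wide_pad (a point): Centre of the top of the lever's press pad (32 x 30 mm, bright metal): at rest x -151, y -87, z 88 mm in the wide dispenser's frame. Moves with the lever: 56 mm lower when fully pressed (z 32), x within 4 mm. Slopes 0.22 rad at rest (front edge up), as much the other way when down. Pressing takes about 1 to 5 N; let go, the lid's weight drives it up fast.
- wide_lever (a joint): Angle of the wide dispenser's lever in rad: 0 at rest (up), 0.45 fully pressed, at its stop. Its pivot lies along y at x = -30, z = 55 mm in the dispenser's frame, 125 mm behind the pad. Geared to the lid.
- wide_hinge (a joint): Angle of the wide dispenser's lid in rad: 0 shut, 0.99 fully open; always 2.2 times the lever's angle. The lid falls shut hard under its own weight if the lever is let go.
- wide_lid: The wide dispenser's lid panel with its skirt: aluminium, 119 mm deep, 124 mm wide, 3 mm thick, skirt 49 mm long in front. Origin on the hinge line; at rest the panel reaches 118 mm towards the front (-x).
- wide_gauge (a point): Centre of the plug gauge (on its axis, half way along) that lies across the wide dispenser, behind the skirt, at the start. In the tray, against the lip, it lies at about x = -108, z = 17 mm in the dispenser's frame.
- wide_rod: The plug gauge: steel, 16 mm in diameter, 92 mm long, lying along its own y. Origin on its surface: 8 mm from its axis, half way along, underneath at the start.
- narrow: The narrower dispenser, 74 mm wide over its sides, empty, fixed to the table; else built the same as the wide one, with the same lever (pad at x -151, y -64, z 88 mm in its frame) and lid. Origin: centre of the underside of its box; -x is its front.
- narrow_hinge (a joint): Angle of the narrow dispenser's lid in rad: 0 shut, as it must stay.
- spur_gear: Steel spur gear, 49 mm across, 18 mm high, lying flat. Bystander. Origin: centre of its underside.
- bronze_bush: Bronze flanged bush, 34 mm across, 29 mm high, standing. Bystander. Origin: centre of its underside.
- ring_gauge_2: Steel setting ring, 38 mm across, 12 mm high, lying flat. Bystander. Origin: centre of its underside.
- hex_bolt_1: Hex bolt, 22 x 54 x 19 mm, lying along its own y. Bystander. Origin: centre of its underside.
- gel_pen: Pen, 10 x 154 x 12 mm, lying along its own y. Bystander. Origin: centre of its underside.

How it is judged:
By the outcome, as a careful person would: the job done as asked, in the order asked, and still so for the second after the job is handed in, with the robot touching nothing.
It also fails if it takes over 42 s, if anything falls off the work surface, if the arm or the gripper's body presses on something with over 40 N, if the wrist force passes 120 N, or if a joint passes its speed limit or range.

## Working session

There is one attempt and no reset: what is moved stays moved. The work goes in short steps, Python scripts to look and compute and a tool call to move; the robot and the scene stay as the last step left them, time stands still between calls to the robot, and variables do not carry over. Pictures are saved under pics/ and viewed, at most 10 in all, crops included, and the job is handed in when it is done.

Besides the shell and the picture viewer there is one more tool, called after "Call:" by a JSON object that holds its "api" and its "payload", one argument or row to a line. apply_moves: Moves the arm, as the interface text tells. Its arguments: {"type":"object","properties":{"commands":{"type":"array"}},"required":["commands"]}

```bash
mkdir -p pics; cat > h.py <<'E'
import numpy as np, cv2
from plant import ctrl
def ray(p,uv):
    T=np.array(p["T"]);d=np.array([(uv[0]-p["cx"])/p["fx"],-(uv[1]-p["cy"])/p["fy"],-1.0])
    return T[:3,3],T[:3,:3]@d
def atz(p,uv,z):
    o,d=ray(p,uv);return o+d*(z-o[2])/d[2]
def tri(rs):
    A=0;b=0
    for o,d in rs:
        d=d/np.linalg.norm(d);M=np.eye(3)-np.outer(d,d);A=A+M;b=b+M@o
    return np.linalg.solve(A,b)
def proj(p,X):
    T=np.array(p["T"]);c=T[:3,:3].T@(np.array(X)-T[:3,3])
    return [p["cx"]+p["fx"]*c[0]/-c[2],p["cy"]-p["fy"]*c[1]/-c[2]]
E
python3 - <<'E'
from h import *
np.set_printoptions(precision=3,suppress=True)
P={n:ctrl.snapshot(n) for n in("side","top")}
cv2.imwrite("pics/a.png",np.hstack([cv2.resize(P[n]["img"][:,:,::-1],(400,300)) for n in P]))
for n in P: cv2.imwrite(f"pics/{n}0.png",P[n]["img"][:,:,::-1])
print({k:v for k,v in P["top"].items() if k not in("img",)})
R={}
for t in["wide","wide_pad","wide_gauge","wide_lid","narrow","narrow_hinge"]:
    for n in P:
        for f in("search_frame","spot_point"):
            try:r=getattr(ctrl,f)(P[n],t)
            except Exception as e:print(t,f,e);continue
            print(t,n,f,[(np.round(x["at"]),round(x["score"],2)) for x in r[:3]])
            if f=="spot_point" and r:R[t,n]=r[0]["at"]
    if (t,"side") in R and (t,"top") in R: print(t,tri([ray(P[n],R[t,n]) for n in P]))
print(ctrl.nose_length,ctrl.get_obs())
E
```

```text
{'fx': 458.70109742603813, 'fy': 458.70109742603813, 'cx': 283.5271771057434, 'cy': 206.80336214981622, 'T': array([[ 0.012,  0.997, -0.081,  0.481],
       [-1.   ,  0.012, -0.008,  0.006],
       [-0.007,  0.081,  0.997,  1.257],
       [ 0.   ,  0.   ,  0.   ,  1.   ]]), 'shot': 2}
wide side search_frame [(array([223., 229.]), 0.68), (array([307., 231.]), 0.52)]
wide side spot_point [(array([215., 235.]), 0.71)]
wide top search_frame [(array([224., 185.]), 0.74)]
wide top spot_point [(array([221., 177.]), 0.74)]
wide [0.669 0.193 0.012]
wide_pad side search_frame [(array([266., 219.]), 0.46), (array([243., 210.]), 0.23)]
wide_pad side spot_point [(array([282., 217.]), 0.75)]
wide_pad top search_frame [(array([248., 216.]), 0.91), (array([340., 274.]), 0.36)]
wide_pad top spot_point [(array([254., 226.]), 0.56)]
wide_pad [0.522 0.088 0.081]
wide_gauge side search_frame []
wide_gauge side spot_point []
wide_gauge top search_frame []
wide_gauge top spot_point []
wide_lid side search_frame [(array([219., 216.]), 0.62)]
wide_lid side spot_point [(array([199., 207.]), 0.67)]
wide_lid to
[... 542 characters left out ...]
uge, wide_lid, wide_pad, wide_rod
narrow_hinge top search_frame [(array([354., 192.]), 0.9)]
narrow_hinge spot_point it knows: bronze_bush, gel_pen, hex_bolt, narrow, ring_gauge, spur_gear, wide, wide_gauge, wide_lid, wide_pad, wide_rod
0.017 {'clock': 1.2, 'joint_pos': array([-59.353,  20.545,   0.682,   0.   , -70.137, -16.507]), 'qvel': array([ 0.027,  0.049, -0.062, -0.036,  0.071,  0.008]), 'tau': array([ -0.001, -58.239,  29.33 ,   7.003,   0.012,  -0.   ]), 'tool_pos': array([ 0.165, -0.655,  0.244]), 'orientation': array([ 180.  ,   -0.  , -165.86]), 'force': array([-0.048, -0.187,  0.249]), 'moment': array([0.005, 0.032, 0.001]), 'gripper_force': 0.0, 'opening': 0.08755081235243883}
```

View pics/top0.png

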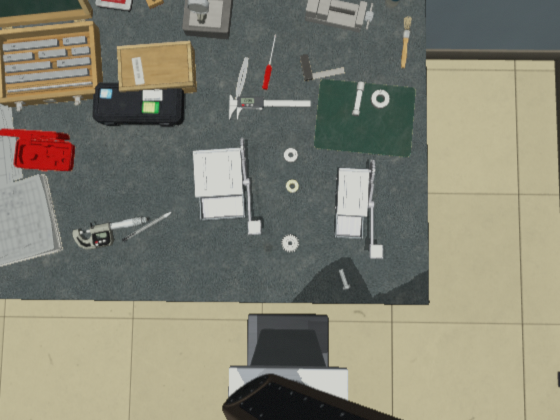

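View pics/side0.png

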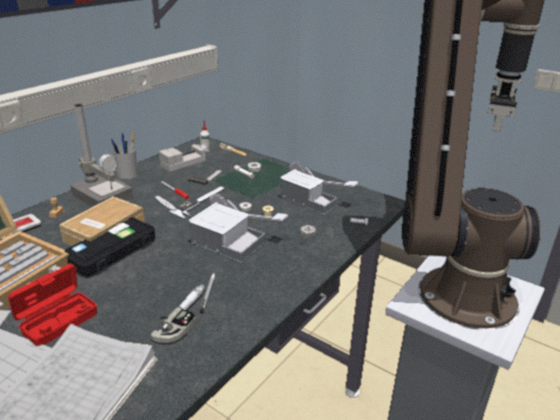

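The top view shows the wide dispenser's lid at about (218,175) with its pad at (254,228), and the narrow pad at (377,252). The side view shows the wide pad at about (281,217). Next I refine the pad position and the dispenser's yaw.

```bash
python3 - <<'E'
from h import *
np.set_printoptions(precision=4,suppress=True)
P={n:ctrl.snapshot(n) for n in("side","top")}
print("top pad z.088",atz(P["top"],(254,227),.088),"tri",tri([ray(P["top"],(254,227)),ray(P["side"],(281,217))]))
for uv in((242,142),(254,227)):print("lever",atz(P["top"],uv,.08))
for uv in((290,243),):print("gear",atz(P["top"],uv,.01))
t=P["top"]["img"][120:260,180:320,::-1];s=P["side"]["img"][180:270,170:310,::-1]
cv2.imwrite("pics/c1.png",np.hstack([cv2.resize(t,(400,400),interpolation=2),np.vstack([cv2.resize(s,(400,257),interpolation=2),np.zeros((143,400,3),np.uint8)])]))
E
```

```text
top pad z.088 [0.5231 0.0903 0.088 ] tri [0.5218 0.0899 0.0803]
lever [0.7445 0.1261 0.08  ]
lever [0.5234 0.0909 0.08  ]
gear [ 0.4837 -0.0024  0.01  ]
```

View pics/c1.png

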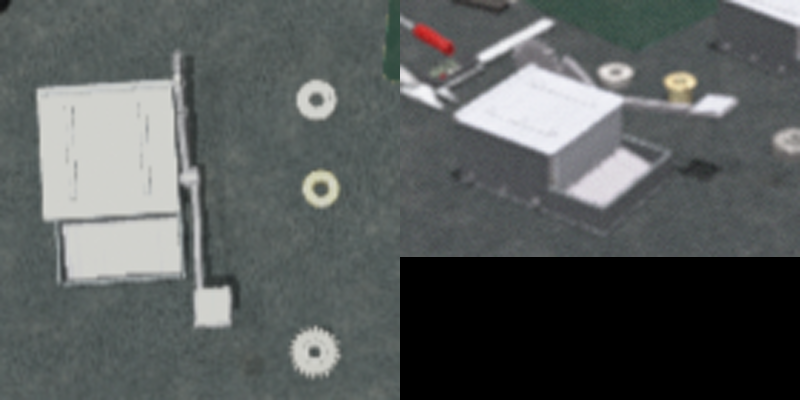

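The crop puts the pad centre at top pixel (254.5,227.5), about world (0.522, 0.089). The dispenser's yaw is about +5°. The gear, bush and ring lie clear to the right, so I approach with the gripper closed.

Call:
{"api": "apply_moves", "payload": {
  "commands": [
    [[0.8,1.5,0],-0.02,1],
    [[2.2,4.5,0],-0.04,1],
    [[3.7,7.6,0],-0.06,1],
    [[5.2,10.8,0],-0.08,1],
    [[6.7,14,0],-0.1,1],
    [[8.3,17.2,0],-0.12,1],
    [[9.9,20.6,0],-0.14,1],
    [[11.5,24,0],-0.16,1],
    [[13.2,27.4,0],-0.16,1],
    [[14.8,30.8,0],-0.16,1],
    [[16.5,34.3,0],-0.16,1],
    [[18.2,37.8,0],-0.16,1],
    [[19.8,41.2,0],-0.16,1],
    [[21.5,44.7,0],-0.16,1],
    [[23.2,48.2,0],-0.16,1],
    [[24.8,51.5,0],-0.16,1],
    [[26.4,54.9,0],-0.16,1],
    [[28,58.2,0],-0.16,1],
    [[29.5,61.3,0],-0.16,1],
    [[31,64.4,0],-0.16,1]
  ]
}}

```text
clock: 2.97
tool_pos: [0.4753, -0.0086, 0.244]
orientation: [180.0, 0.1, -175.0]
force: [0.9, -1.4, 0.4]
opening: 0.0004
gripper_force: 0.0
```

Call:
{"api": "apply_moves", "payload": {
  "commands": [
    [[1.4,2.9,-0.5],0,1],
    [[2.5,5.2,-1.5],0,1],
    [[3.5,7.3,-3],0,1],
    [[4.2,8.8,-5],0,1],
    [[4.6,9.6,-6.8],0,1],
    [[4.7,9.8,-8],0,1],
    [[4.7,9.8,-8.7],0,1],
    [[4.7,9.8,-9],0,1],
    [[4.7,9.8,-9],0,1]
  ]
}}

```text
clock: 3.72
tool_pos: [0.5217, 0.0871, 0.1533]
orientation: [-180.0, -0.0, -175.0]
force: [0.5, -0.0, -0.2]
opening: 0.0005
gripper_force: 0.0
```

```bash
python3 - <<'E'
from h import *
np.set_printoptions(precision=4,suppress=True)
P={n:ctrl.snapshot(n) for n in("side","top")}
o=ctrl.get_obs();print(o["clock"],o["tool_pos"],o["orientation"],o["force"],o["opening"])
tip=o["tool_pos"]-[0,0,.017]
for n in P:print(n,proj(P[n],tip))
t=P["top"]["img"][120:260,180:320,::-1];s=P["side"]["img"][130:270,210:350,::-1]
cv2.imwrite("pics/c2.png",np.hstack([cv2.resize(t,(400,400),interpolation=2),cv2.resize(s,(400,400),interpolation=2)]))
E
```

```text
3.8167 [0.5222 0.0873 0.1545] [ 179.9798    0.0701 -175.0453] [-0.6422  0.4851  0.8394] 0.0002077137508820687
side [np.float64(281.212366242348), np.float64(198.8868394486341)]
top [np.float64(253.80566632365984), np.float64(226.6030671229038)]
```

View pics/c2.png

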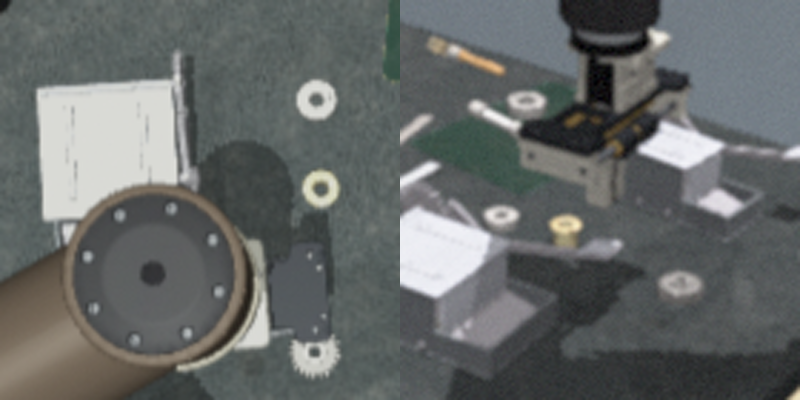

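In the side view the fingertips, at crop (603,200), stand right above the pad at (603,248). I press now.

Call:
{"api": "apply_moves", "payload": {
  "commands": [
    [[0,0,-1],0,1],
    [[0,0,-2.2],0,1],
    [[0,0,-3.2],0,1],
    [[0,0,-4],0,1],
    [[0,0,-4.4],0,1],
    [[0,0,-4.7],0,1],
    [[0,0,-5],0,1],
    [[0,0,-5.3],0,1],
    [[0,0,-5.6],0,1],
    [[0,0,-5.9],0,1],
    [[0,0,-6.2],0,1],
    [[0,0,-6.5],0,1],
    [[0,0,-6.8],0,1],
    [[0,0,-7.1],0,1],
    [[0,0,-7.4],0,1],
    [[0,0,-7.7],0,1],
    [[0,0,-8],0,1],
    [[0,0,-8.3],0,1],
    [[0,0,-8.6],0,1],
    [[0,0,-8.9],0,1]
  ]
}}

```text
clock: 5.48
tool_pos: [0.5221, 0.0875, 0.0643]
orientation: [180.0, 0.0, -175.0]
force: [-0.8, -0.8, 2.2]
opening: 0.0007
gripper_force: 1.3
```

Call:
{"api": "apply_moves", "payload": {
  "commands": [
    [[0,0,-0.2],0,1],
    [[0,0,-0.4],0,1],
    [[0,0,-0.6],0,1],
    [[0,0,-0.8],0,1],
    [[0,0,-0.9],0,1],
    [[0,0,-1.0],0,1],
    [[0,0,-1.0],0,1]
  ]
}}

```text
clock: 6.07
tool_pos: [0.5222, 0.0877, 0.0546]
orientation: [180.0, 0.0, -175.0]
force: [0.9, 0.4, 1.9]
opening: 0.0005
gripper_force: 1.0
```

Call:
{"api": "apply_moves", "payload": {
  "commands": [
    [[0,0,-0.1],0,1],
    [[0,0,-0.2],0,1],
    [[0,0,-0.3],0,1],
    [[0,0,-0.3],0,1]
  ]
}}

```text
clock: 6.4
tool_pos: [0.5218, 0.0875, 0.0514]
orientation: [180.0, -0.0, -175.0]
force: [1.2, 0.1, 1.3]
opening: 0.0007
gripper_force: 0.9
```

Call:
{"api": "apply_moves", "payload": {
  "commands": [
    [[0,0,-0.1],0,1],
    [[0,0,-0.2],0,1],
    [[0,0,-0.2],0,1]
  ]
}}

```text
clock: 6.65
tool_pos: [0.5221, 0.0875, 0.0504]
orientation: [-180.0, 0.0, -175.0]
force: [-2.4, -0.1, 11.9]
opening: 0.0004
gripper_force: 6.4
```

Call:
{"api": "apply_moves", "payload": {
  "commands": [
    [[0,0,-0.05],0,1],
    [[0,0,-0.05],0,1],
    [[0,0,-0.05],0,1],
    [[0,0,-0.05],0,1],
    [[0,0,-0.05],0,1],
    [[0,0,-0.05],0,1],
    [[0,0,-0.05],0,1],
    [[0,0,-0.05],0,1],
    [[0,0,-0.05],0,1],
    [[0,0,-0.05],0,1],
    [[0,0,-0.05],0,1],
    [[0,0,-0.05],0,1]
  ]
}}

```text
clock: 7.65
tool_pos: [0.5221, 0.0876, 0.0503]
orientation: [180.0, 0.1, -175.0]
force: [-3.2, 0.9, 15.4]
opening: 0.0003
gripper_force: 7.9
```

```bash
python3 - <<'E'
from h import *
np.set_printoptions(precision=4,suppress=True)
P={n:ctrl.snapshot(n) for n in("side","top")}
o=ctrl.get_obs();print(o["clock"],o["tool_pos"],o["force"])
R=[]
for n in P:
    r=ctrl.spot_point(P[n],"wide_gauge");print(n,[(np.round(x["at"]),round(x["score"],2)) for x in r])
    if r:R.append(ray(P[n],r[0]["at"]))
if len(R)==2:print(tri(R))
y=np.radians(5);rot=lambda l:np.array([np.cos(y)*l[0]-np.sin(y)*l[1],np.sin(y)*l[0]+np.cos(y)*l[1]])
w=np.array([.522,.089])-rot((-.151,-.087));g=w+rot((-.108,0));print("expected gauge",g,[np.round(proj(P[n],[*g,.017])) for n in P])
t=P["top"]["img"][120:260,180:320,::-1];s=P["side"]["img"][150:270,170:290,::-1]
cv2.imwrite("pics/c3.png",np.hstack([cv2.resize(t,(400,400),interpolation=2),cv2.resize(s,(400,400),interpolation=2)]))
E
```

```text
7.75 [0.5222 0.0876 0.0503] [-2.8839 -0.5518 14.8105]
side [(array([250., 245.]), 0.54)]
top []
expected gauge [0.5573 0.1794] [array([251., 245.]), array([223., 215.])]
```

View pics/c3.png

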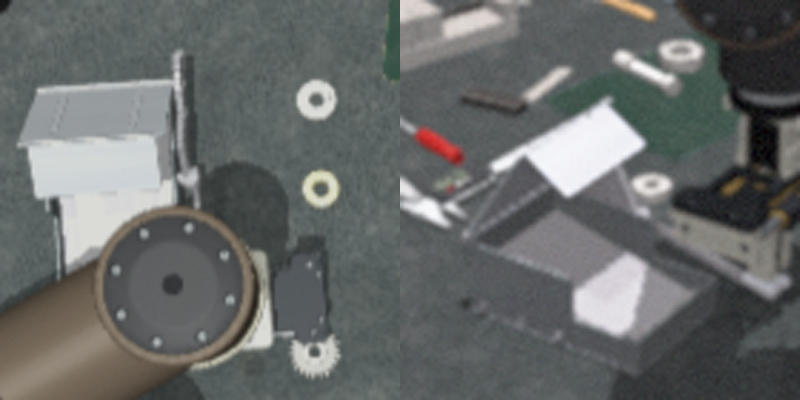

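The lid is wide open. The gauge network's hit at side pixel (250,245) matches the expected tray position (251,245). The rod isn't distinct to the eye, though, so I zoom in.

```bash
python3 - <<'E'
from h import *
p=ctrl.snapshot("side");print([(np.round(x["at"]),round(x["score"],2)) for x in ctrl.search_frame(p,"wide_rod")])
s=p["img"][215:265,215:275,::-1]
s=cv2.resize(s,(720,600),interpolation=2).astype(float)
cv2.imwrite("pics/c4.png",np.clip((s/255)**.8*300-30,0,255).astype(np.uint8))
E
```

```text
[]
```

View pics/c4.png

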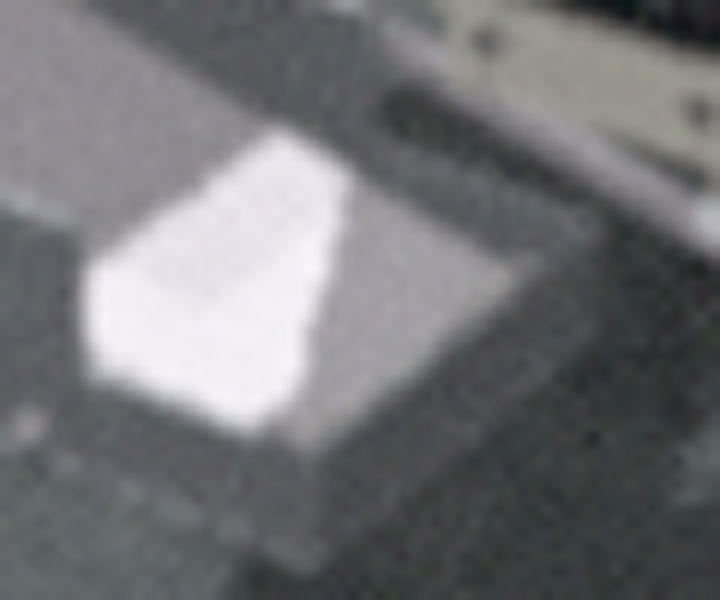

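The box interior and slope are empty, and the rod's resting place is hidden right behind the lip, where the network puts it. I'll confirm from the top afterwards. Now the slow release.

Call:
{"api": "apply_moves", "payload": {
  "commands": [
    [[0,0,0.1],0,1],
    [[0,0,0.2],0,1],
    [[0,0,0.35],0,1],
    [[0,0,0.5],0,1],
    [[0,0,0.7],0,1],
    [[0,0,0.9],0,1],
    [[0,0,1.1],0,1],
    [[0,0,1.3],0,1],
    [[0,0,1.5],0,1],
    [[0,0,1.7],0,1],
    [[0,0,1.9],0,1],
    [[0,0,2.1],0,1],
    [[0,0,2.3],0,1],
    [[0,0,2.5],0,1],
    [[0,0,2.7],0,1],
    [[0,0,2.9],0,1],
    [[0,0,3.1],0,1],
    [[0,0,3.3],0,1],
    [[0,0,3.5],0,1],
    [[0,0,3.7],0,1]
  ]
}}

```text
clock: 9.62
tool_pos: [0.5225, 0.0876, 0.0865]
orientation: [180.0, 0.1, -175.0]
force: [0.5, -1.2, 2.7]
opening: 0.0004
gripper_force: 1.3
```

Call:
{"api": "apply_moves", "payload": {
  "commands": [
    [[0,0,0.15],0,1],
    [[0,0,0.25],0,1],
    [[0,0,0.35],0,1],
    [[0,0,0.45],0,1],
    [[0,0,0.55],0,1],
    [[0,0,0.65],0,1],
    [[0,0,0.75],0,1],
    [[0,0,0.85],0,1],
    [[0,0,0.95],0,1],
    [[0,0,1.0],0,1],
    [[0,0,1.05],0,1],
    [[0,0,1.1],0,1],
    [[0,0,1.15],0,1],
    [[0,0,1.2],0,1],
    [[0,0,1.25],0,1],
    [[0,0,1.3],0,1],
    [[0,0,1.35],0,1],
    [[0,0,1.4],0,1],
    [[0,0,1.45],0,1],
    [[0,0,1.5],0,1]
  ]
}}

```text
clock: 11.28
tool_pos: [0.5219, 0.0874, 0.1011]
orientation: [-180.0, -0.0, -175.0]
force: [2.4, 0.2, 2.2]
opening: 0.0004
gripper_force: 1.4
```

Call:
{"api": "apply_moves", "payload": {
  "commands": [
    [[0,0,0.05],0,1],
    [[0,0,0.1],0,1],
    [[0,0,0.15],0,1],
    [[0,0,0.2],0,1],
    [[0,0,0.25],0,1],
    [[0,0,0.3],0,1],
    [[0,0,0.35],0,1],
    [[0,0,0.4],0,1],
    [[0,0,0.45],0,1],
    [[0,0,0.5],0,1],
    [[0,0,0.55],0,1],
    [[0,0,0.6],0,1],
    [[0,0,0.65],0,1],
    [[0,0,0.7],0,1],
    [[0,0,0.75],0,1],
    [[0,0,0.8],0,1],
    [[0,0,0.85],0,1],
    [[0,0,0.9],0,1],
    [[0,0,0.95],0,1],
    [[0,0,1.0],0,1]
  ]
}}

```text
clock: 12.95
tool_pos: [0.5217, 0.0874, 0.111]
orientation: [-180.0, -0.0, -175.0]
force: [0.0, -0.4, 0.2]
opening: 0.0002
gripper_force: 0.0
```

Call:
{"api": "apply_moves", "payload": {
  "commands": [
    [[0,0,0.2],0,1],
    [[0,0,0.6],0,1],
    [[0,0,1.5],0,1],
    [[0,0,3.5],0,1],
    [[0,0,6],0,1],
    [[0,-1,9],0,1],
    [[-0.5,-3,11],0,1],
    [[-1.5,-6,12],0,1],
    [[-3,-9,12],0,1],
    [[-4.5,-12,12],0,1],
    [[-6,-15,12],0,1],
    [[-7.5,-18,12],0,1],
    [[-9,-21,12],0,1],
    [[-10.5,-24,12],0,1],
    [[-12,-27,12],0,1],
    [[-13,-29.5,12],0,1],
    [[-14,-31.5,12],0,1],
    [[-14.5,-32.5,12],0,1],
    [[-14.5,-33,12],0,1],
    [[-14.5,-33,12],0,1]
  ]
}}

```text
clock: 14.62
tool_pos: [0.3769, -0.2433, 0.2318]
orientation: [-180.0, 0.1, -175.1]
force: [-0.5, 0.2, 0.4]
opening: 0.0002
gripper_force: 0.0
```

```bash
python3 - <<'E'
from h import *
P={n:ctrl.snapshot(n) for n in("side","top")}
print(ctrl.get_obs()["clock"])
for n in P:
  for t in("wide_gauge","wide_pad"):
    print(n,t,[(np.round(x["at"]),round(x["score"],2)) for x in ctrl.spot_point(P[n],t)])
t=P["top"]["img"][140:240,180:280,::-1];s=P["side"]["img"][180:280,190:290,::-1]
cv2.imwrite("pics/c5.png",np.hstack([cv2.resize(x,(400,400),interpolation=2) for x in(t,s)]))
E
```

```text
14.7167
side wide_gauge [(array([251., 248.]), 0.38)]
side wide_pad [(array([280., 213.]), 0.63)]
top wide_gauge [(array([225., 212.]), 0.6), (array([294., 242.]), 0.15)]
top wide_pad [(array([254., 228.]), 0.84)]
```

View pics/c5.png

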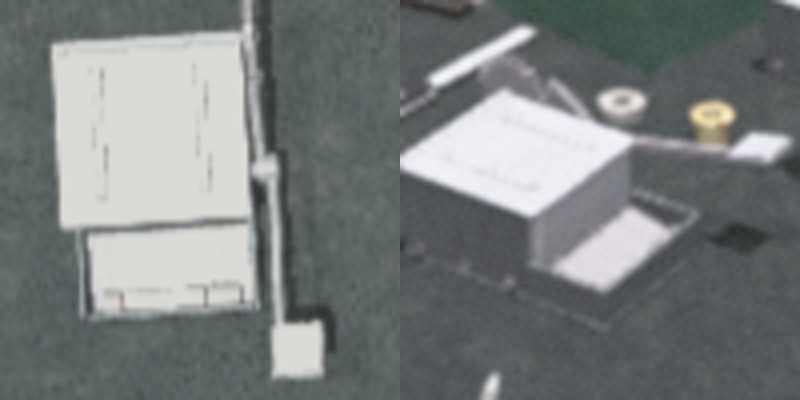

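The top view shows the plug gauge in the tray against the lip, at crop (105–245,297), with its red mark visible. The lid is shut and the pad is back at rest at (254,228).

```bash
python3 -c "
from plant import ctrl
print(ctrl.close_job())"
```

```text
the job is handed in; nothing more can be done
None
```

I pressed the wide dispenser's lever to its stop and the gauge rolled into the tray; I then eased the lever back up until the lid was shut, moved the arm clear, and handed in the job at about 15 s.

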